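Find the socket for the bearing nut, run it tight and stay on it

ROBOT

A 6-joint arm with a two-finger parallel gripper is mounted at the origin on a cart in front of the work surface, level with it; the furniture and walls round the work are solid. World frame = base frame: x ahead of the robot, y to its left, z up, the work surface at z = 0. Lengths are in m, angles in rad, forces in N, time in s.
With the tool pointing down it reaches from about 0.325 to 0.9 m from the base axis. Payload 6.1 kg.
Tool frame: the origin (TCP) lies between the finger pads; the fingertips stand 14 mm ahead of it and the grasp point (between the pads) lies 5 mm behind it; z points along the fingers, y is the line along which they close (so a half turn about z gives the same grasp; the last joint's range is limited). The gripper opens to 85 mm and grips with 20 to 120 N. Pads are 22 mm wide; open, the fingers measure 114 mm over their backs; the gripper's body (76 mm by 85 mm) begins 54 mm behind the grasp point. The pads swing forward as they close: fully open they stand 13 mm farther back than shut.
Start: joints at [1.077, 0.22, 1.526, -0, 1.395, -0.126], TCP at [0.225, 0.583, 0.245] pointing down, gripper open.
Joint ranges: [-2.98, 2.98], [-0.91, 2.08], [0.09, 2.57], [-1.24, 4.39], [0.2, 2.65], [-2.68, 2.68]. Speed limits (rad/s): [2.57, 2.57, 3.01, 3.14, 3.14, 3.14].

INTERFACE

Orientations are given as a rotation vector (axis times angle).
In Python, from cell import readout, viewer, r, models gives the robot as it stands.
- The arm moves only by the tool carry_out, never from a script. Its argument "increments" is a list that holds one entry, the list of rows, each a list of 4 numbers: the shift along the tool's x, y, z in m, then the turn about the tool's z in rad. In form: [[[tx, ty, tz, roll], ...]]. A call has 1 to 8 rows; each row shifts and turns the commanded pose from where the row before left it, along the tool's axes as they then stand; what a row does not reach is not made up. A row lasts 1/8 s, in which the tool goes at most 62.5 mm and 10.7 degrees, less where a joint would pass 70% of its speed; a pose out of reach is approached as far as the arm can. A call is refused whole if a number of a shift passes 0.0625 or a number of a turn 0.188, either way. A call with a gripper value outside its range is refused whole. "jaw" is the closure in counts, from 0 (fully open) to 255 (shut), set as the call begins (left out, the last holds). The fingers move at their own pace and stop on an object; "force" is the grip in N (left out, the last holds). Time passes only in rows, so rows that do not move let the fingers close. It gives the time, the measured TCP pose, the force, the opening and the grip force at its end, in the units of the state.
- readout.read_state(): the state, without advancing time (a new reading comes with each control period).
- viewer.get_image(name): name is "scene" or "top" or "wrist"; returns the picture (400x640x3 uint8, blue, green, red); there is no depth.
- viewer.calibration(name): a dict with "fov_y" (degrees; the focal length in pixels is half the picture's height over the tangent of half this angle, whatever the lens; pixels are square), "cx", "cy" (the principal point, pixels), "extrinsics" (4x4, takes a point from camera to world coordinates); the wrist camera has in their place "tool_from_camera" (4x4, takes a point from camera to tool coordinates, whose origin is the TCP and whose axes are the flange's). Camera axes: x right, y down, z forward; pixel columns grow to the right and rows downward; lengths in m; the calibration is good to about 2 mm. A picture is of the moment at which its call begins: read the wrist's pose just before it. calibration takes no time and is no camera call.
- r.hand_in(): hands the job in; it is judged then, once.
Trained networks look in the newest picture that a camera, given by its name, has taken for a name from the list of things; names that differ only in an ending like _2 or _b are one class to them, and where a whole thing is asked for, a point or a joint stands for the part that bears it (a point fixed in the world has none). Each returns a list of dicts, best first, with "score" (0 to 1); they miss things now and then, are a little off and sometimes report something else, mostly with a low value. They report only what shows in the picture. A call takes as long as a camera call. They do not tell look-alikes from the thing itself.
- models.trace(camera, thing): "region" (400x640 bool, what is visible of it) and "extent" ([left, top, width, height] in pixels, round what is visible of it).
The state is a dict: "clock": time; "joint_positions": joint angles; "qd": joint speeds; "joint_efforts": joint torques, N m; "eef_pos": TCP position; "tool_rot": TCP orientation; "force": force on the tool from outside, world axes, zero at the start; "torque": the same for the moment, N m; "finger_gap": opening from 0.0 (shut) to 1.0 (fully open); "grip_force": force on a finger pad.
Only numpy, scipy, OpenCV 4.12 (cv2) and the standard library are available. Lean on these libraries where they do the work, as an engineer would, in place of code of your own. Each camera call takes 0.05 s, during which the arm holds its last target. There are 200 camera calls.

TASK

The green bearing block is being bolted to the bench: one of its two nuts is tight and marked with yellow paint, the unmarked one is only finger-loose. Try the look-alike sockets from the wooden block on the unmarked nut, setting those that do not fit back upright in the block; with the one that fits fully down over it, turn the nut clockwise (seen from above) until it comes up tight, keeping the fingers themselves off the bearing block and its nuts and leaving the tools lying about where they are. Finish still gripping that socket, down on the tight nut, so that the bolt can be tightened from under the bench.

Things in the scene. Friction and masses are not known exactly. Their poses are not given: they have to be found in the camera images.
- socket_a_mid (a point): Bright steel deep socket, a cylinder 36 mm across and 80 mm tall, 0.15 to 0.31 kg, standing mouth down in a recess of the wooden block. This point: on its axis, half-way up (40 mm above the mouth), z up to the square drive hole in its top, x perpendicular to a pair of flats of the hex hole (46 mm deep). The sockets look alike from outside and stand in any order; which of them fits is not told.
- socket_b_mid (a point): Another socket, alike outside (36 x 80 mm; this point on its axis, 40 mm above the mouth, z up to the drive hole, x perpendicular to a pair of hex flats): see socket_a_mid.
- socket_c_mid (a point): Another socket, alike outside (36 x 80 mm; this point on its axis, 40 mm above the mouth, z up to the drive hole, x perpendicular to a pair of hex flats): see socket_a_mid.
- socket_a_mouth (a point): Centre of the mouth (lower end face) of socket_a, 40 mm below socket_a_mid. One of the three sockets fits the 22 mm nut (1.6 mm play across flats, so it can be about 8 degrees out and then turns that far before it bites), one is too small and stops on top of the nut, one is too big, goes down over the nut but slips round without turning it.
- socket_b_mouth (a point): Centre of the mouth (lower end face) of socket_b, 40 mm below socket_b_mid along its axis.
- socket_c_mouth (a point): Centre of the mouth (lower end face) of socket_c, 40 mm below socket_c_mid along its axis.
- recess_0 (a point): Centre of the floor of a round recess, 39 mm wide and 16 mm deep, in the dark wooden socket block (62 x 214 x 26 mm, fixed; three recesses 70 mm apart in a row along the block's y axis; floors 10 mm above the bench). A socket stands here with its mouth on the floor. The axes are the block's.
- recess_1 (a point): Centre of the floor of another recess of the socket block: see recess_0.
- recess_2 (a point): Centre of the floor of another recess of the socket block: see recess_0.
- bearing: Green pillow-block bearing, fixed. Origin: centre of its underside, z up. Foot 46 (x) x 172 (y) x 14 mm; round housing in the middle 38 mm wide (x), 70 mm long (y), 72 mm high, its brass grease nipple 82 mm; shaft stub 25 mm thick along x, 55 mm to either side, 39 mm up. Loose nut at y = +66 mm; tight nut (bolt end and stripes painted yellow) at y = -66 mm.
- nut_mid (a point): The loose steel hex nut, 22 mm across flats, 14 mm high with a bevelled top, sitting on a 35 mm washer. This point is on its axis half-way up (7 mm above the washer) and turns with the nut; one pair of flats is perpendicular to its x axis. The 14 mm bolt end stands 10 mm out of the nut, so to 24 mm above the washer.
- nut_seat (a point): Centre of the top of the washer under the loose nut, 19.5 mm above the bench; the mouth of a socket that is fully down rests here.
- nut (a joint): Turn of the loose nut in rad: grows as it is turned clockwise seen from above; loose at 0 to 0.35 at the start, hard stop (tight) at 0.8. It is stiff: turning it takes about 0.2 N m, and it stays where it is left.
- grease_pot: Grey and white grease pot, 91 mm wide and 44 mm high, origin at the centre of its underside. It lies near the work and must not be pushed away.
- tape_measure: Yellow tape measure, 69 x 90 x 30 mm, origin under its middle. It lies near the work and must not be pushed away.
- pliers: Pliers with red handles lying flat, 59 x 199 x 15 mm, origin under their middle, long along y. It lies near the work and must not be pushed away.
- screwdriver_ph: Screwdriver with a blue handle lying flat, 31 x 218 x 32 mm, origin under its middle, long along y. It lies near the work and must not be pushed away.
There are look-alikes about, which are no part of the job. What is shaped like the part that bears socket_a_mid but purple is not meant. There is more than one size of the bearing; the job needs the larger.

How it is judged:
On the way, in this order (a step that is already met when the one before it is completed fails the run):
1. a socket is fully down over the nut while the nut is still loose (((distance between socket_a_mouth and nut_seat below 0.005 m and angle between socket_a_mid's own z axis and vertical below 0.1 rad) or (distance between socket_b_mouth and nut_seat below 0.005 m and angle between socket_b_mid's own z axis and vertical below 0.1 rad) or (distance between socket_c_mouth and nut_seat below 0.005 m and angle between socket_c_mid's own z axis and vertical below 0.1 rad)) and value of joint nut below 0.6 rad), for 0.1 s.
2. with a socket down on it, the nut is turned clockwise until tight (((distance between socket_a_mouth and nut_seat below 0.005 m and angle between socket_a_mid's own z axis and vertical below 0.1 rad) or (distance between socket_b_mouth and nut_seat below 0.005 m and angle between socket_b_mid's own z axis and vertical below 0.1 rad) or (distance between socket_c_mouth and nut_seat below 0.005 m and angle between socket_c_mid's own z axis and vertical below 0.1 rad)) and value of joint nut above 0.7 rad), for 0.1 s.
At the end, for the whole second after the job is handed in: One socket (only the fitting one can turn the nut) is upright with its mouth within 5 mm of the washer centre, gripped with more than 4 N; the nut is within 0.1 rad of its tight stop (0.8); the other two stand upright in the block, mouths within 8 mm of a recess floor's centre (value of joint nut above 0.7 rad and ((distance between socket_a_mouth and nut_seat below 0.005 m and angle between socket_a_mid's own z axis and vertical below 0.1 rad and contact force between the fingers and socket_a above 4 N and (distance between socket_b_mouth and recess_0 below 0.008 m or distance between socket_b_mouth and recess_1 below 0.008 m or distance between socket_b_mouth and recess_2 below 0.008 m) and angle between each of socket_b_mid, socket_c_mid's own z axis and vertical below 0.12 rad and (distance between socket_c_mouth and recess_0 below 0.008 m or distance between socket_c_mouth and recess_1 below 0.008 m or distance between socket_c_mouth and recess_2 below 0.008 m)) or (distance between socket_b_mouth and nut_seat below 0.005 m and angle between socket_b_mid's own z axis and vertical below 0.1 rad and contact force between the fingers and socket_b above 4 N and (distance between socket_a_mouth and recess_0 below 0.008 m or distance between socket_a_mouth and recess_1 below 0.008 m or distance between socket_a_mouth and recess_2 below 0.008 m) and angle between each of socket_a_mid, socket_c_mid's own z axis and vertical below 0.12 rad and (distance between socket_c_mouth and recess_0 below 0.008 m or distance between socket_c_mouth and recess_1 below 0.008 m or distance between socket_c_mouth and recess_2 below 0.008 m)) or (distance between socket_c_mouth and nut_seat below 0.005 m and angle between socket_c_mid's own z axis and vertical below 0.1 rad and contact force between the fingers and socket_c above 4 N and (distance between socket_a_mouth and recess_0 below 0.008 m or distance between socket_a_mouth and recess_1 below 0.008 m or distance between socket_a_mouth and recess_2 below 0.008 m) and angle between each of socket_a_mid, socket_b_mid's own z axis and vertical below 0.12 rad and (distance between socket_b_mouth and recess_0 below 0.008 m or distance between socket_b_mouth and recess_1 below 0.008 m or distance between socket_b_mouth and recess_2 below 0.008 m)))); the arm keeps its last pose, push and grip.
It fails at once if the grease pot is pushed more than 30 mm from where it lay (distance of grease_pot from where it was at the start of the episode above 0.03 m).
It fails at once if the tape measure is pushed more than 30 mm from where it lay (distance of tape_measure from where it was at the start of the episode above 0.03 m).
It fails at once if the red pliers are pushed more than 30 mm from where it lay (distance of pliers from where it was at the start of the episode above 0.03 m).
It fails at once if the blue screwdriver is pushed more than 30 mm from where it lay (distance of screwdriver_ph from where it was at the start of the episode above 0.03 m).
It fails at once if the fingers themselves press on the bearing block or its nuts with over 8 N (contact force between the fingers and bearing above 8 N).
It also fails if it takes over 72 s, if anything falls off the work surface, if the arm or the gripper's body presses on something with over 40 N, if the wrist force passes 120 N, or if a joint passes its speed limit or range.

## Working session

There is one attempt and no reset: what is moved stays moved. The work goes in short steps, Python scripts to look and compute and a tool call to move; the robot and the scene stay as the last step left them, time stands still between calls to the robot, and variables do not carry over. Pictures are saved under pics/ and viewed, at most 10 in all, crops included, and the job is handed in when it is done.

Besides the shell and the picture viewer there is one more tool, called after "Request:" as name(argument=value, ...), one argument or row to a line, values as JSON. carry_out: Moves the arm, as the interface text tells. Its arguments: {"type":"object","properties":{"increments":{"type":"array","items":{"type":"array","items":{"type":"array","items":{"type":"number"}}}},"jaw":{"type":"number"},"force":{"type":"number"}},"required":["increments"]}

```bash
mkdir -p pics; cat > h.py <<'E'
import numpy as np, cv2
from scipy.spatial.transform import Rotation as R
from cell import readout, viewer, r, models
def cam(name, st=None):
    c=viewer.calibration(name); f=200/np.tan(np.radians(c["fov_y"])/2)
    if "extrinsics" in c: T=np.array(c["extrinsics"])
    else:
        st=st or readout.read_state(); W=np.eye(4); W[:3,:3]=R.from_rotvec(st["tool_rot"]).as_matrix(); W[:3,3]=st["eef_pos"]
        T=W@np.array(c["tool_from_camera"])
    return f,c["cx"],c["cy"],T
def px2w(C,u,v,z):
    f,cx,cy,T=C; d=T[:3,:3]@np.array([(u-cx)/f,(v-cy)/f,1]); o=T[:3,3]
    return o+d*(z-o[2])/d[2]
def w2px(C,p):
    f,cx,cy,T=C; q=T[:3,:3].T@(np.array(p)-T[:3,3]); return np.array([cx+f*q[0]/q[2],cy+f*q[1]/q[2]])
E
python3 - <<'E'
from h import *
st=readout.read_state(); print({k:np.round(v,3).tolist() for k,v in st.items()})
for n in ["top","scene"]:
    im=viewer.get_image(n); cv2.imwrite(f"pics/{n}0.png",im)
    C=cam(n); print(n,C[0],C[1:3],np.round(C[3],3).tolist())
    for t in ["socket_a_mid","bearing","nut_mid","recess_0","grease_pot","tape_measure","pliers","screwdriver_ph"]:
        try:
            for d in models.trace(n,t)[:5]: print(t,round(d["score"],2),d["extent"])
        except Exception as e: print(t,e)
E
```

```text
{'clock': 0.0, 'joint_positions': [1.077, 0.221, 1.528, -0.0, 1.395, -0.126], 'qd': [0.0, 0.0, -0.001, 0.0, -0.001, -0.001], 'joint_efforts': [-0.004, -49.69, -38.939, -0.001, 0.011, -0.0], 'eef_pos': [0.224, 0.583, 0.244], 'tool_rot': [-0.574, -3.088, 0.003], 'force': [-0.782, -0.251, 0.108], 'torque': [-0.046, -0.02, 0.017], 'grip_force': 0.0, 'finger_gap': 0.998}
top 463.3372055885969 (316.58178443198443, 194.96922257709764) [[0.076, -0.974, 0.212, 0.205], [-0.997, -0.074, 0.018, -0.02], [-0.001, -0.213, -0.977, 1.603], [0.0, 0.0, 0.0, 1.0]]
socket_a_mid 0.48 [364.8, 220.2, 11.4, 7.8]
bearing 0.9 [274.9, 193.1, 45.2, 30.8]
bearing 0.75 [206.0, 135.8, 34.0, 24.6]
recess_0 0.92 [357.4, 209.5, 62.9, 29.8]
grease_pot 0.94 [265.1, 125.4, 24.3, 29.8]
tape_measure 0.91 [320.6, 227.4, 21.8, 22.7]
pliers 0.89 [327.4, 121.9, 25.5, 56.3]
screwdriver_ph 0.84 [203.4, 181.4, 29.9, 16.3]
scene 386.997923127784 (323.4434547550207, 200.8838198043942) [[0.707, -0.47, 0.528, -0.066], [-0.707, -0.481, 0.518, -0.616], [0.011, -0.74, -0.673, 0.849], [0.0, 0.0, 0.0, 1.0]]
socket_a_mid 0.84 [321.2, 269.7, 11.0, 28.1]
bearing 0.9 [269.5, 133.7, 26.2, 20.4]
bearing 0.66 [268.8, 188.3, 54.0, 32.9]
bearing 0.23 [322.2, 250.4, 87.0, 46.1]
nut_mid 0.41 [324.4, 247.1, 83.4, 48.3]
recess_0 0.59 [323.4, 250.3, 86.6, 45.2]
grease_pot 0.56 [309.3, 151.0, 29.7, 21.1]
tape_measure 0.8 [275.6, 233.5, 36.4, 26.3]
pliers 0.63 [355.6, 175.7, 29.6, 39.9]
screwdriver_ph 0.51 [236.7, 153.0, 53.3, 19.2]
screwdriver_ph 0.2 [324.8, 250.9, 84.2, 47.9]
```

View pics/top0.png

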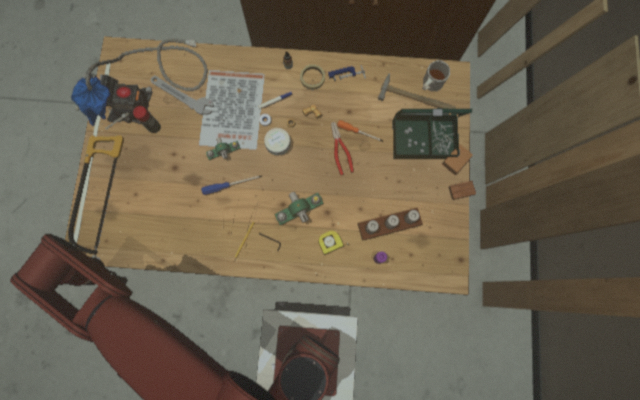

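View pics/scene0.png

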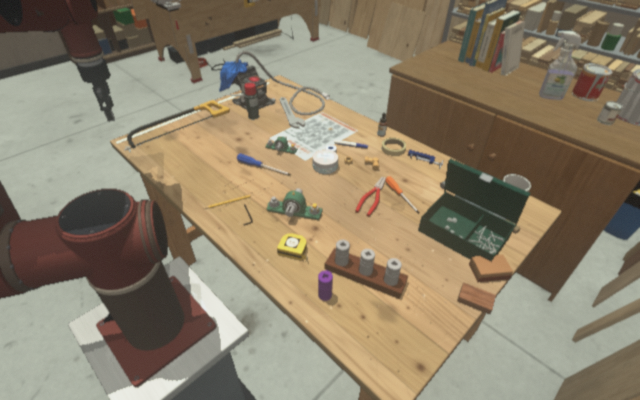

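The top picture shows the large bearing at about (299,208), the block with three sockets at (373,227), (393,221), (413,215), and the purple decoy at (381,258). The tape is at (331,242).

```bash
python3 - <<'E'
from h import *
C=cam("top")
for n,u,v,z in [("s1",373,227,.09),("s2",393,221,.09),("s3",413,215,.09),("bearL",282,216,.03),("bearR",317,201,.03),("bear",299,208,.05),("purp",381,258,.08),("tape",331,242,.03),("pot",277,141,.04)]: print(n,np.round(px2w(C,u,v,z),3))
c=viewer.calibration("wrist"); print(c["fov_y"],c["cx"],c["cy"],np.round(c["tool_from_camera"],3).tolist())
st=readout.read_state(); print(np.round(R.from_rotvec(st["tool_rot"]).as_matrix(),3).tolist())
E
```

```text
s1 [ 0.441 -0.186  0.09 ]
s2 [ 0.466 -0.251  0.09 ]
s3 [ 0.491 -0.316  0.09 ]
bearL [0.464 0.122 0.03 ]
bearR [0.526 0.006 0.03 ]
bear [0.493 0.065 0.05 ]
purp [ 0.342 -0.218  0.08 ]
tape [ 0.388 -0.053  0.03 ]
pot [0.729 0.163 0.04 ]
68.81178032735443 320.95201060944703 202.0340403022187 [[-0.001, -0.951, -0.309, 0.079], [1.0, -0.001, 0.0, 0.001], [-0.001, -0.309, 0.951, -0.128], [0.0, 0.0, 0.0, 1.0]]
[[-0.933, 0.36, 0.0], [0.36, 0.933, -0.0], [-0.0, -0.0, -1.0]]
```

Request:
carry_out(
  increments=[
    [[-0.043,-0.043,0,0],[-0.043,-0.043,0,0],[-0.043,-0.043,0,0],[-0.043,-0.043,0,0],[-0.043,-0.043,0,0],[-0.043,-0.043,0,0],[-0.043,-0.043,0,0],[-0.043,-0.043,0,0]],
  ],
)

```text
clock: 1.9
eef_pos: [0.4226, 0.1367, 0.2458]
tool_rot: [0.574, 3.087, 0.001]
force: [-0.1, 1.5, 0.3]
finger_gap: 0.998
grip_force: 0.0
```

Request:
carry_out(
  increments=[
    [[-0.043,-0.043,0,0],[-0.043,-0.043,0,0],[0,0,0,0.157],[0,0,0,0.157],[0,0,0,0.157],[0,0,0,0.157],[0,0,0,0.157],[0,0,0,0]],
  ],
)

```text
clock: 2.9
eef_pos: [0.4714, 0.0273, 0.2454]
tool_rot: [1.71, 2.635, 0.0]
force: [0.1, -0.1, -0.3]
finger_gap: 1.0
grip_force: 0.0
```

```bash
cat >> h.py <<'E'
def plan(xy,z=None,ydir=None,st=None):
    "print shift in tool axes to reach world point and the roll so tool y lies along ydir"
    st=st or readout.read_state(); M=R.from_rotvec(st["tool_rot"]).as_matrix(); p=np.array(st["eef_pos"])
    t=np.array([xy[0],xy[1],p[2] if z is None else z]); d=M.T@(t-p)
    ang=None
    if ydir is not None:
        v=M.T@np.array([ydir[0],ydir[1],0]); ang=np.arctan2(-v[0],v[1]); ang=(ang+np.pi/2)%np.pi-np.pi/2
    print("shift",np.round(d,4),"roll",None if ang is None else round(float(ang),3),"clock",round(st["clock"],2)); return d,ang
E
python3 - <<'E'
from h import *
st=readout.read_state(); print({k:np.round(st[k],3).tolist() for k in ["clock","eef_pos","tool_rot","joint_positions"]})
C=cam("wrist",st); im=viewer.get_image("wrist"); cv2.imwrite("pics/w1.png",im)
for t in ["socket_a_mid","bearing","nut_mid","recess_0","tape_measure"]:
    for d in models.trace("wrist",t)[:4]:
        e=d["extent"]; ys,xs=np.nonzero(d["region"]); print(t,round(d["score"],2),e,xs.mean(),ys.mean())
E
```

```text
{'clock': 2.9, 'eef_pos': [0.471, 0.027, 0.245], 'tool_rot': [1.71, 2.635, 0.0], 'joint_positions': [-0.109, -0.154, 1.91, -0.0, 1.385, -0.529]}
socket_a_mid 0.82 [218.6, 290.4, 41.2, 57.9] 239.06746031746033 319.3825396825397
socket_a_mid 0.71 [135.9, 276.1, 53.1, 44.1] 163.5247311827957 297.8258064516129
socket_a_mid 0.57 [389.8, 277.4, 141.1, 30.8] 472.3893600616808 297.15882806476486
bearing 0.66 [608.5, 1.4, 31.5, 43.4] 624.8867120954003 21.314310051107327
bearing 0.46 [340.1, 83.9, 24.1, 23.4] 349.4085365853659 95.95121951219512
nut_mid 0.71 [342.2, 84.0, 23.2, 22.1] 350.18232044198896 97.81767955801105
nut_mid 0.54 [238.5, 271.1, 33.3, 91.2] 257.0625372245384 307.54675402025015
recess_0 0.63 [236.5, 266.8, 34.8, 97.6] 257.26150895140665 308.3631713554987
tape_measure 0.86 [209.3, 168.9, 60.6, 72.1] 238.22037095253066 201.51493241119144
```

View pics/w1.png

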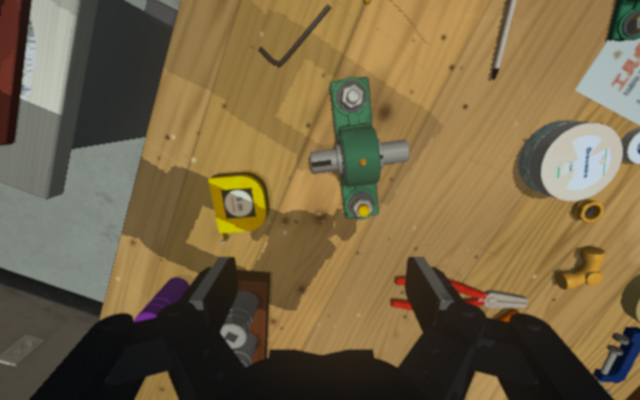

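The wrist picture shows the bearing with the loose nut at (351,96), painted nut at (362,210), tape at (239,205) and the block partly hidden at lower left by the gripper.

```bash
python3 - <<'E'
from h import *
C=cam("wrist")
a=px2w(C,351,96,.038);b=px2w(C,362,210,.040); print(a,b,np.linalg.norm(a-b),(a-b)[:2]/np.linalg.norm((a-b)[:2]))
print(px2w(C,234,337,.09),px2w(C,239,203,.03))
M=R.from_rotvec(readout.read_state()["tool_rot"]).as_matrix();print(np.round(M,3))
plan((.45,-.18),.2,(.93,.36))
E
```

```text
[0.46487994 0.12446864 0.038     ] [0.53347226 0.01265231 0.04      ] 0.13119374430922215 [-0.52289295  0.85239836]
[ 0.45103646 -0.18164371  0.09      ] [ 0.3929515  -0.04359578  0.03      ]
[[-0.407  0.913  0.   ]
 [ 0.913  0.407 -0.   ]
 [-0.     0.    -1.   ]]
shift [-0.1807 -0.1039  0.0453] roll 0.05 clock 3.2
```

Request:
carry_out(
  increments=[
    [[-0.051,-0.02,0.0075,0],[-0.051,-0.02,0.0075,0],[-0.051,-0.02,0.0075,0],[-0.051,-0.02,0.0075,0],[-0.051,-0.02,0.0075,0],[-0.051,-0.02,0.0075,0.05],[0,0,0,0]],
  ],
)

```text
clock: 4.08
eef_pos: [0.485, -0.3042, 0.1992]
tool_rot: [-1.782, -2.586, 0.001]
force: [-0.0, 1.4, 0.7]
finger_gap: 0.999
grip_force: 0.0
```

```bash
python3 - <<'E'
from h import *
st=readout.read_state(); print({k:np.round(st[k],3).tolist() for k in ["clock","eef_pos","tool_rot"]})
C=cam("wrist",st); im=viewer.get_image("wrist"); cv2.imwrite("pics/w2.png",im)
for t in ["socket_a_mid","recess_0"]:
    for d in models.trace("wrist",t)[:4]:
        e=d["extent"]; print(t,round(d["score"],2),e)
E
```

```text
{'clock': 4.075, 'eef_pos': [0.485, -0.304, 0.199], 'tool_rot': [-1.782, -2.586, 0.001]}
socket_a_mid 0.62 [306.2, 14.2, 51.6, 64.2]
socket_a_mid 0.58 [170.3, 11.2, 71.9, 64.6]
recess_0 0.87 [293.4, 6.5, 70.3, 224.4]
```

View pics/w2.png

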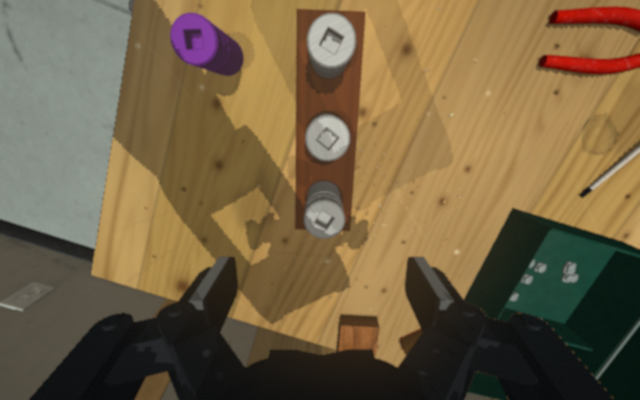

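Sockets' tops sit at about (331,42), (327,137), (324,218) in this picture; purple one at (193,40). I rectify the plane of the tops for accurate centres and the square holes' angles.

```bash
cat >> h.py <<'E'
def rect(im,C,c,z,half=.03,n=240):
    "metric top view: column grows with world x, row grows with world -y"
    w=np.array([[c[0]-half,c[1]+half],[c[0]+half,c[1]+half],[c[0]+half,c[1]-half],[c[0]-half,c[1]-half]])
    src=np.float32([w2px(C,(*q,z)) for q in w]); dst=np.float32([[0,0],[n,0],[n,n],[0,n]])
    return cv2.warpPerspective(im,cv2.getPerspectiveTransform(src,dst),(n,n),flags=cv2.INTER_CUBIC)
E
python3 - <<'E'
from h import *
C=cam("wrist"); im=cv2.imread("pics/w2.png"); tiles=[]
for u,v in [(331,42),(327,137),(324,218)]:
    c=px2w(C,u,v,.09); t=rect(im,C,c[:2],.09)
    g=cv2.medianBlur(cv2.cvtColor(t,cv2.COLOR_BGR2GRAY),5)
    k=cv2.HoughCircles(g,cv2.HOUGH_GRADIENT,1,200,param1=60,param2=15,minRadius=66,maxRadius=78)
    print(np.round(c,4),k)
    if k is not None:
        x,y,rr=k[0][0]; print("  ctr",np.round([c[0]+(x-120)*.00025,c[1]-(y-120)*.00025],4)); cv2.circle(t,(int(x),int(y)),int(rr),(0,0,255),1)
    tiles.append(t)
C1=[];im1=cv2.imread("pics/w1.png")
cv2.imwrite("pics/m.png",np.hstack(tiles))
E
```

```text
[ 0.4485 -0.1805  0.09  ] [[[119.5 114.5  68.6]]]
  ctr [ 0.4484 -0.1791]
[ 0.4706 -0.2448  0.09  ] [[[121.5 122.5  71.2]]]
  ctr [ 0.471  -0.2454]
[ 0.4935 -0.3103  0.09  ] [[[120.5 123.5  69.7]]]
  ctr [ 0.4936 -0.3112]
```

View pics/m.png

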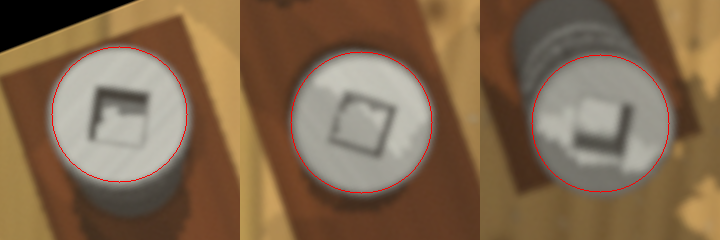

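```bash
python3 - <<'E'
from h import *
d,a=plan((.4484,-.1791),.071,(.946,.323))
print(readout.read_state()["joint_positions"])
E
```

```text
shift [0.1264 0.0088 0.1292] roll 0.04 clock 4.22
[-6.92046878e-01  1.29459817e-01  1.71660364e+00  4.69239473e-04
  1.29645920e+00 -1.06080117e+00]
```

Request:
carry_out(
  increments=[
    [[0.042,0.003,0,0],[0.042,0.003,0,0],[0.0424,0.0028,0,0],[0,0,0.01,0.04],[0,0,0.04,0],[0,0,0.04,0],[0,0,0.03,0],[0,0,0.009,0]],
  ],
  force=60,
)

```text
clock: 5.22
eef_pos: [0.4474, -0.1778, 0.0698]
tool_rot: [-1.824, -2.554, 0.0]
force: [0.2, 1.0, -0.4]
finger_gap: 1.0
grip_force: 0.0
```

Request:
carry_out(
  increments=[
    [[0,0,0,0],[0,0,0,0],[0,0,0,0],[0,0,0,0],[0,0,0,0],[0,0,0,0]],
  ],
  jaw=255,
  force=60,
)

```text
clock: 5.98
eef_pos: [0.4494, -0.1807, 0.073]
tool_rot: [1.828, 2.552, -0.0]
force: [-1.7, 0.1, 4.9]
finger_gap: 0.408
grip_force: 58.7
```

```bash
python3 - <<'E'
from h import *
st=readout.read_state(); print({k:np.round(st[k],3).tolist() for k in ["clock","eef_pos","force","finger_gap","grip_force"]})
C=cam("wrist",st); im=viewer.get_image("wrist"); cv2.imwrite("pics/w3.png",im)
# target: above with nut visible: nut minus 50mm along tool x after aligning y with bearing x (.852,.523)
plan((.465,.124),.2,(.852,.523))
E
```

```text
{'clock': 5.975, 'eef_pos': [0.449, -0.181, 0.073], 'force': [-1.651, 0.067, 4.877], 'finger_gap': 0.408, 'grip_force': 58.659}
shift [ 0.2832  0.1131 -0.1275] roll -0.223 clock 6.03
```

Request:
carry_out(
  increments=[
    [[0,0,-0.03,0],[0,0,-0.04,0],[0,0,-0.02,0],[0.055,0.028,0,0],[0.055,0.028,0,0],[0.055,0.028,0,0],[0.055,0.029,0,0],[0,0,0,0]],
  ],
)

```text
clock: 7.02
eef_pos: [0.4846, 0.0689, 0.1616]
tool_rot: [-1.821, -2.56, -0.002]
force: [-0.2, -0.3, -3.5]
finger_gap: 0.405
grip_force: 60.9
```

Request:
carry_out(
  increments=[
    [[0,0,0,-0.11],[0,0,0,-0.11],[0,0,0,0]],
  ],
)

```text
clock: 7.4
eef_pos: [0.4846, 0.0639, 0.1613]
tool_rot: [-1.54, -2.738, 0.001]
force: [0.2, -0.0, -2.1]
finger_gap: 0.408
grip_force: 60.9
```

```bash
python3 - <<'E'
from h import *
st=readout.read_state(); print({k:np.round(st[k],3).tolist() for k in ["clock","eef_pos","force","finger_gap","grip_force"]})
C=cam("wrist",st); im=viewer.get_image("wrist"); cv2.imwrite("pics/w4.png",im)
t1=rect(im,C,(.465,.124),.0335,.03,400); np.save("C4.npy",np.array(C,dtype=object),allow_pickle=True)
cv2.imwrite("pics/m2.png",np.hstack([t1,cv2.resize(im[:,120:520],(400,400))]))
plan((.465,.124),.11,(.852,.523))
E
```

```text
{'clock': 7.4, 'eef_pos': [0.485, 0.064, 0.161], 'force': [0.17, -0.006, -2.052], 'finger_gap': 0.408, 'grip_force': 60.887}
shift [0.0616 0.0144 0.0513] roll -0.006 clock 7.45
```

View pics/m2.png

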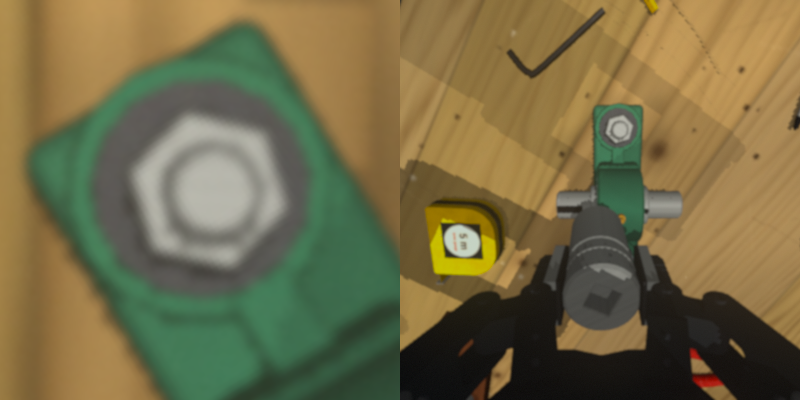

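Rectified, the nut's hexagon is centred at about (211,190) with corners near (192,115), (270,132), (288,198), (232,268), (155,250), (132,182); the socket's square hole shows at about (202,297) of the right half. Now refine.

```bash
cat >> h.py <<'E'
def hexfit(t,c0,thr=140):
    g=cv2.cvtColor(t,cv2.COLOR_BGR2GRAY); g=cv2.GaussianBlur(g,(5,5),0); best=None
    def score(p):
        th=p[2]+np.arange(6)*np.pi/3; s=0
        for a in th:
            n=np.array([np.cos(a),-np.sin(a)]); tt=np.array([-n[1],n[0]])
            for k in np.linspace(-30,30,9):
                q=np.array(p[:2])+n*p[3]+tt*k; i=q-n*5; o=q+n*5
                s+=float(g[int(round(i[1])),int(round(i[0]))])-float(g[int(round(o[1])),int(round(o[0]))])
        return s
    for a in np.radians(np.arange(0,60,1.5)):
        for x in range(-8,9,2):
            for y in range(-8,9,2):
                for rr in (68,71,74,77):
                    s=score((c0[0]+x,c0[1]+y,a,rr))
                    if best is None or s>best[0]: best=(s,c0[0]+x,c0[1]+y,np.degrees(a),rr)
    return best
E
python3 - <<'E'
from h import *
im=cv2.imread("pics/w4.png"); st=readout.read_state(); C=cam("wrist",st)
t=rect(im,C,(.465,.124),.0335,.03,400); b=hexfit(t,(211,190)); print("hex score,x,y,flat-normal deg,apothem px",b)
print("nut",.465+(b[1]-200)*.00015,.124-(b[2]-200)*.00015)
z=st["eef_pos"][2]+.017; c=st["eef_pos"]; t=rect(im,C,c[:2],z,.03,400)
g=cv2.medianBlur(cv2.cvtColor(t,cv2.COLOR_BGR2GRAY),5)
k=cv2.HoughCircles(g,cv2.HOUGH_GRADIENT,1,300,param1=50,param2=12,minRadius=112,maxRadius=126); print(k)
x,y,rr=k[0][0]; s=np.array([c[0]+(x-200)*.00015,c[1]-(y-200)*.00015]); print("socket ctr",s)
M=R.from_rotvec(st["tool_rot"]).as_matrix(); print("in tool",M.T[:2,:2]@(s-c[:2]))
cv2.circle(t,(int(x),int(y)),int(rr),(0,0,255),1)
t0=cv2.resize(rect(cv2.imread("pics/w3.png"),C,c[:2],z,.03,400),(400,400))
cv2.imwrite("pics/m3.png",t)
E
```

```text
hex score,x,y,flat-normal deg,apothem px (2952.0, 209, 190, np.float64(18.0), 71)
nut 0.46635000000000004 0.1255
[[[211.5 205.5 118.5]]]
socket ctr [0.48635741 0.06308854]
in tool [-0.00159952  0.00104775]
```

View pics/m3.png

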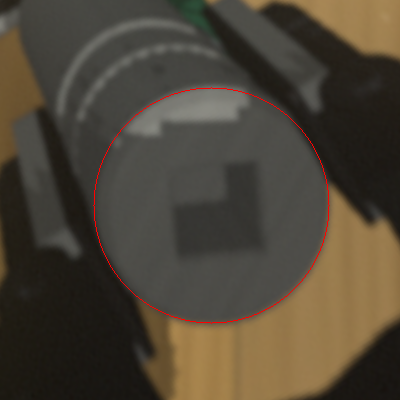

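Request:
carry_out(
  increments=[
    [[0.032,0.0078,0,0],[0.0316,0.0078,0,0],[0,0,0.01,-0.1],[0,0,0.02,-0.1],[0,0,0.02,0],[0,0,0.008,0],[0,0,0,0],[0,0,0,0]],
  ],
)

```text
clock: 8.45
eef_pos: [0.4656, 0.1271, 0.1042]
tool_rot: [1.257, 2.878, 0.001]
force: [-0.2, -0.8, -3.5]
finger_gap: 0.405
grip_force: 61.0
```

```bash
python3 - <<'E'
from h import *
st=readout.read_state(); print({k:np.round(st[k],4).tolist() for k in ["clock","eef_pos","tool_rot","force","torque","joint_positions"]})
s=np.array(st["eef_pos"][:2])+R.from_rotvec(st["tool_rot"]).as_matrix()[:2,:2]@[-.0016,.001]; print("socket",s); 
M=R.from_rotvec(st["tool_rot"]).as_matrix(); print("to nut, tool",M[:2,:2].T@(np.array([.46635,.1255])-s)); plan((.46635,.1255),None,(.852,.523))
E
```

```text
{'clock': 8.45, 'eef_pos': [0.4656, 0.1271, 0.1042], 'tool_rot': [1.2569, 2.8778, 0.001], 'force': [-0.1505, -0.7816, -3.4584], 'torque': [0.0113, -0.0282, 0.0331], 'joint_positions': [0.1028, 0.0329, 2.0158, -0.0, 1.0915, -0.6444]}
socket [0.46746139 0.12656185]
to nut, tool [-2.36733157e-05 -1.53692981e-03]
shift [-0.0016 -0.0005  0.    ] roll 0.197 clock 8.45
```

Request:
carry_out(
  increments=[
    [[0,-0.0015,0,0],[0,0,0.003,0],[0,0,0.003,0],[0,0,0.002,0],[0,0,0.002,0],[0,0,0,0]],
  ],
)

```text
clock: 9.2
eef_pos: [0.4648, 0.1258, 0.0956]
tool_rot: [1.255, 2.878, -0.001]
force: [-5.7, -3.4, 15.9]
finger_gap: 0.406
grip_force: 63.7
```

Request:
carry_out(
  increments=[
    [[0,-0.0005,0,0.05],[0,0,0,0.05],[0,0,0,0.05],[0,0,0,0.05],[0,0,0,0]],
  ],
)

```text
clock: 9.82
eef_pos: [0.4652, 0.1264, 0.0954]
tool_rot: [1.537, 2.737, 0.004]
force: [-1.4, 1.7, 8.7]
finger_gap: 0.405
grip_force: 62.2
```

Request:
carry_out(
  increments=[
    [[0,0,0,0.08],[0,0,0,0.08],[0,0,0,0.08],[0,0,0,0.08],[0,0,0,0]],
  ],
)

```text
clock: 10.45
eef_pos: [0.466, 0.1267, 0.0947]
tool_rot: [1.954, 2.456, 0.008]
force: [4.0, 2.1, -0.4]
finger_gap: 0.401
grip_force: 60.1
```

Request:
carry_out(
  increments=[
    [[0,0,0.002,0],[0,0,0.002,0],[0,0,0,0]],
  ],
)

```text
clock: 10.82
eef_pos: [0.4664, 0.1266, 0.0908]
tool_rot: [1.952, 2.456, 0.009]
force: [6.3, 4.0, -0.4]
finger_gap: 0.409
grip_force: 59.9
```

```bash
python3 - <<'E'
from h import *
st=readout.read_state(); print({k:np.round(st[k],4).tolist() for k in ["clock","eef_pos","tool_rot","force","torque"]})
M=R.from_rotvec(st["tool_rot"]).as_matrix(); s=np.array(st["eef_pos"][:2])+M[:2,:2]@[-.0016,.001]; print("socket",s,"to nut, tool",M[:2,:2].T@(np.array([.46635,.1255])-s)); 
C=cam("wrist",st); im=viewer.get_image("wrist"); cv2.imwrite("pics/w5.png",im); z=st["eef_pos"][2]+.017
t=rect(im,C,st["eef_pos"][:2],z,.03,400)
k=cv2.HoughCircles(cv2.medianBlur(cv2.cvtColor(t,cv2.COLOR_BGR2GRAY),5),cv2.HOUGH_GRADIENT,1,300,param1=50,param2=12,minRadius=112,maxRadius=126);print(k)
x,y,_=k[0][0]; print("sock in tool",M.T[:2,:2]@np.array([(x-200)*.00015,-(y-200)*.00015]))
E
```

```text
{'clock': 10.825, 'eef_pos': [0.4664, 0.1266, 0.0908], 'tool_rot': [1.9519, 2.4562, 0.0088], 'force': [6.2548, 3.959, -0.4477], 'torque': [0.837, -1.4217, -0.055]}
socket [0.46774309 0.12523862] to nut, tool [ 0.00056924 -0.00129804]
[[[209.5 209.5 119.8]]]
sock in tool [-0.00171     0.00106634]
```

Request:
carry_out(
  increments=[
    [[0,0.0015,0.002,0],[0,0,0.003,0],[0,0,0.003,0],[0,0,0.002,0],[0,0,0,0],[0,0,0,0]],
  ],
)

```text
clock: 11.62
eef_pos: [0.4669, 0.1267, 0.0823]
tool_rot: [1.953, 2.458, 0.005]
force: [-3.1, 2.4, 19.1]
finger_gap: 0.406
grip_force: 62.9
```

Request:
carry_out(
  increments=[
    [[0,0,-0.001,0.05],[0,0,0,0.05],[0,0,0,0.05],[0,0,0,0]],
  ],
)

```text
clock: 12.12
eef_pos: [0.4675, 0.1267, 0.0824]
tool_rot: [2.131, 2.303, 0.007]
force: [3.6, 3.0, 8.1]
finger_gap: 0.408
grip_force: 60.9
```

```bash
python3 -c "
from h import *
st=readout.read_state();print(st['eef_pos'],st['force'],st['torque'])"
```

```text
[0.46754944 0.12674878 0.08239853] [3.63881933 3.02190309 8.05240366] [ 0.67594038 -0.83929036  0.10027549]
```

Request:
carry_out(
  increments=[
    [[0,0,0,0.06],[0,0,0,0.06],[0,0,0,0.06],[0,0,0,0.06],[0,0,0,0]],
  ],
)

```text
clock: 12.75
eef_pos: [0.468, 0.1263, 0.0824]
tool_rot: [2.391, 2.032, 0.008]
force: [5.2, 2.2, 6.8]
finger_gap: 0.41
grip_force: 60.5
```

```bash
python3 -c "
from h import *
st=readout.read_state();print(st['eef_pos'],st['force'],st['torque'],st['joint_positions'])"
```

```text
[0.46796722 0.12628993 0.08238659] [5.24620234 2.20046768 6.7880014 ] [ 0.25761091 -1.21994998  0.18348121] [ 1.01010175e-01  6.86350526e-02  2.02625480e+00 -5.17954115e-04
  1.04006118e+00  2.63336911e-01]
```

Request:
carry_out(
  increments=[
    [[0,0,0,0.06],[0,0,0,0.06],[0,0,0,0.06],[0,0,0,0.06],[0,0,0,0]],
  ],
)

```text
clock: 13.38
eef_pos: [0.4683, 0.1258, 0.0824]
tool_rot: [2.616, 1.731, 0.009]
force: [6.1, -0.2, 5.2]
finger_gap: 0.409
grip_force: 60.3
```

```bash
python3 - <<'E'
from h import *
st=readout.read_state();print(st['eef_pos'],st['force'],st['torque'],st['joint_positions'][5])
im=viewer.get_image("wrist"); cv2.imwrite("pics/w6.png",im); C=cam("wrist",st); z=st["eef_pos"][2]+.017
t=rect(im,C,st["eef_pos"][:2],z,.03,300); C=None
M=R.from_rotvec(st["tool_rot"]).as_matrix(); a=np.degrees(np.arctan2(M[1,1],M[0,1])); print("tool y ang",a)
W=cv2.getRotationMatrix2D((150,150),-a,1); cv2.imwrite("pics/m4.png",np.hstack([t,cv2.warpAffine(t,W,(300,300))]))
E
```

```text
[0.46830683 0.12578569 0.08239537] [ 6.0699684  -0.24254765  5.16778331] [-0.26160583 -1.43694998  0.14627936] 0.50335224139979
tool y ang -23.030754939872413
```

View pics/m4.png

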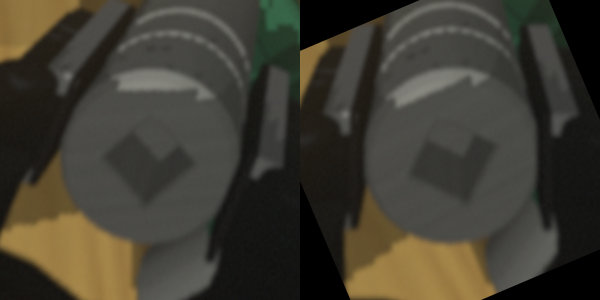

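Request:
carry_out(
  increments=[
    [[0,0,0,0.06],[0,0,0,0.06],[0,0,0,0.06],[0,0,0,0]],
  ],
)

```text
clock: 13.92
eef_pos: [0.4681, 0.1257, 0.0826]
tool_rot: [2.761, 1.489, 0.009]
force: [4.5, -0.9, 8.3]
finger_gap: 0.406
grip_force: 58.6
```

```bash
python3 -c "
from h import *
st=readout.read_state();print(st['eef_pos'],st['force'],st['torque'],st['joint_positions'][5])"
```

```text
[0.46811267 0.12568162 0.08257345] [ 4.52343918 -0.91204632  8.25021007] [-0.2880579  -1.07071121  0.31127558] 0.6831149762748234
```

Request:
carry_out(
  increments=[
    [[0,0,0,0.06],[0,0,0,0.06],[0,0,0,0.06],[0,0,0,0]],
  ],
)

```text
clock: 14.42
eef_pos: [0.4676, 0.1254, 0.0822]
tool_rot: [2.883, 1.237, 0.007]
force: [4.5, -2.2, 6.4]
finger_gap: 0.406
grip_force: 60.4
```

```bash
python3 -c "
from h import *
st=readout.read_state();M=R.from_rotvec(st['tool_rot']).as_matrix();print(st['eef_pos'],st['force'],st['torque'],st['joint_positions'][5],np.degrees(np.arctan2(M[1,1],M[0,1])))"
```

```text
[0.46763538 0.12537302 0.08223557] [ 4.54572377 -2.20789178  6.36125399] [-0.65477758 -1.01516956  0.80084248] 0.8622828965619311 -43.55186091924445
```

Request:
carry_out(
  increments=[
    [[0,0,0,0.0],[0,0,0,0.04],[0,0,0,0.04],[0,0,0,0]],
  ],
  force=100,
)

```text
clock: 14.92
eef_pos: [0.468, 0.1252, 0.0824]
tool_rot: [2.93, 1.12, 0.008]
force: [4.6, -2.9, 6.9]
finger_gap: 0.398
grip_force: 98.7
```

```bash
python3 - <<'E'
from h import *
st=readout.read_state();M=R.from_rotvec(st['tool_rot']).as_matrix();a=np.degrees(np.arctan2(M[1,1],M[0,1]));print(st['eef_pos'],st['force'],st['torque'],st['grip_force'],a)
im=viewer.get_image("wrist"); cv2.imwrite("pics/w7.png",im); C=cam("wrist",st)
t=rect(im,C,st["eef_pos"][:2],st["eef_pos"][2]+.017,.03,300)
W=cv2.getRotationMatrix2D((150,150),-a,1); cv2.imwrite("pics/m5.png",np.hstack([cv2.imread("pics/m4.png")[:,300:],cv2.warpAffine(t,W,(300,300))]))
E
```

```text
[0.46795693 0.12522901 0.08237947] [ 4.57888761 -2.90728253  6.8650368 ] [-0.73692849 -0.97291869  0.61926036] 98.67633819580078 -48.15740778502035
```

View pics/m5.png

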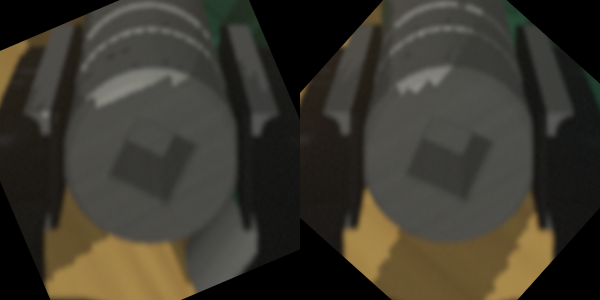

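Request:
carry_out(
  increments=[
    [[0,0,0,0.07],[0,0,0,0.07],[0,0,0,0]],
  ],
)

```text
clock: 15.35
eef_pos: [0.4681, 0.125, 0.0823]
tool_rot: [3.003, 0.91, 0.009]
force: [6.3, -4.1, 6.8]
finger_gap: 0.398
grip_force: 98.7
```

```bash
python3 - <<'E'
from h import *
def sq(t):
    g=cv2.GaussianBlur(cv2.cvtColor(t,cv2.COLOR_BGR2GRAY),(5,5),0).astype(float)[100:215,95:210]
    gx,gy=cv2.Sobel(g,6,1,0),cv2.Sobel(g,6,0,1); m=np.hypot(gx,gy); m[m<np.percentile(m,80)]=0
    yy,xx=np.mgrid[:115,:115]; m[np.hypot(xx-57,yy-57)>50]=0
    z=(m*np.exp(4j*np.arctan2(gy,gx))).sum(); return -np.degrees(np.angle(z))/4
st=readout.read_state();M=R.from_rotvec(st['tool_rot']).as_matrix();a=np.degrees(np.arctan2(M[1,1],M[0,1]));print(st['eef_pos'],st['force'],st['torque'],st['grip_force'],a)
im=viewer.get_image("wrist"); cv2.imwrite("pics/w8.png",im); C=cam("wrist",st)
t=rect(im,C,st["eef_pos"][:2],st["eef_pos"][2]+.017,.03,300)
W=cv2.getRotationMatrix2D((150,150),-a,1); t=cv2.warpAffine(t,W,(300,300)); cv2.imwrite("pics/m6.png",t)
m5=cv2.imread("pics/m5.png"); print(sq(m5[:,:300]),sq(m5[:,300:]),sq(t))
E
```

```text
[0.46808635 0.12499525 0.08233401] [ 6.34482662 -4.1080762   6.7713959 ] [-0.98349862 -1.14171138 -0.17155812] 98.65682244300842 -56.29865146169426
-25.88933568846065 -24.15592022986958 -25.134926889512414
```

Torque fell through zero past a full flat with no slip in the fingers: this socket is too big. Put it back.

Request:
carry_out(
  increments=[
    [[0,0,-0.02,-0.03],[0,0,-0.03,0],[0,0,-0.04,0],[0,0,-0.02,-0.16],[0,0,0,-0.16],[0,0,0,-0.16],[0,0,0,-0.16],[0,0,0,-0.16]],
  ],
  force=60,
)

```text
clock: 16.4
eef_pos: [0.4633, 0.1257, 0.1887]
tool_rot: [-2.377, -2.051, 0.006]
force: [-0.3, 1.1, -3.0]
finger_gap: 0.391
grip_force: 94.4
```

Request:
carry_out(
  increments=[
    [[0,0,0,-0.16],[0,0,0,-0.16],[0,0,0,-0.16],[-0.057,-0.0195,0,0],[-0.057,-0.0195,0,0],[-0.057,-0.0195,0,0],[-0.057,-0.0195,0,0],[-0.057,-0.0195,0,0]],
  ],
)

```text
clock: 17.4
eef_pos: [0.4626, -0.1765, 0.1889]
tool_rot: [-1.827, -2.551, 0.001]
force: [0.5, 0.2, -3.5]
finger_gap: 0.394
grip_force: 94.3
```

Request:
carry_out(
  increments=[
    [[-0.057,-0.0195,0,0],[0,0,0,0],[0,0,0,0],[0,0,0,0]],
  ],
)

```text
clock: 17.9
eef_pos: [0.4639, -0.2337, 0.1895]
tool_rot: [-1.826, -2.554, -0.0]
force: [-0.4, 0.3, -2.3]
finger_gap: 0.393
grip_force: 94.2
```

```bash
cat >> h.py <<'E'
def ang(st):
    M=R.from_rotvec(st['tool_rot']).as_matrix(); return np.degrees(np.arctan2(M[1,1],M[0,1])),M
def circ(im,C,c,z,rad,n=400,p2=12,tol=.05):
    t=rect(im,C,c,z,.03,n); s=.06/n
    k=cv2.HoughCircles(cv2.medianBlur(cv2.cvtColor(t,cv2.COLOR_BGR2GRAY),5),cv2.HOUGH_GRADIENT,1,300,param1=50,param2=p2,minRadius=int(rad*(1-tol)/s),maxRadius=int(rad*(1+tol)/s))
    if k is None: return None,t
    x,y,rr=k[0][0]; cv2.circle(t,(int(x),int(y)),int(rr),(0,0,255),1)
    return np.array([c[0]+(x-n/2)*s,c[1]-(y-n/2)*s]),t
E
python3 - <<'E'
from h import *
st=readout.read_state(); a,M=ang(st); print(st["clock"],st["eef_pos"],a,np.abs(st["qd"]).max())
im=viewer.get_image("wrist"); cv2.imwrite("pics/w9.png",im); C=cam("wrist",st)
e,t1=circ(im,C,(.449,-.180),.026,.0195); print("recess",e)
s,t2=circ(im,C,st["eef_pos"][:2],st["eef_pos"][2]+.017,.018); print("held",s, M.T[:2,:2]@(s-np.array(st["eef_pos"][:2])))
cv2.imwrite("pics/m7.png",np.hstack([t1,t2]))
if e is not None: print("shift tool",M.T[:2,:2]@(e-s))
E
```

```text
17.9 [ 0.46388789 -0.23371935  0.18953117] 18.880768022127892 0.0082978080565517
recess None
held [ 0.46486289 -0.23319435] [0.00018124 0.00109243]
```

View pics/m7.png

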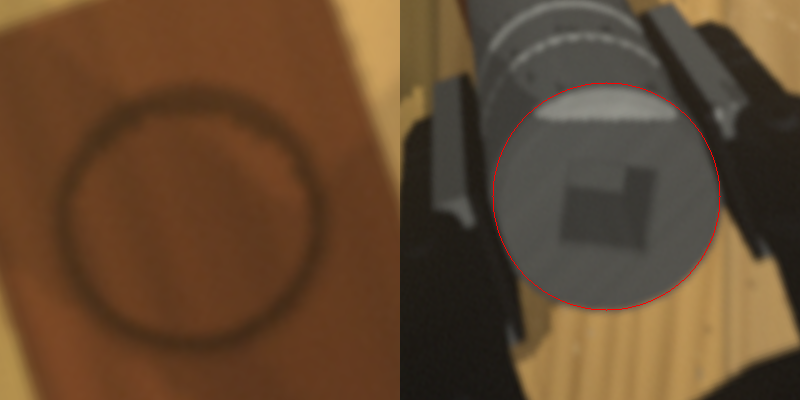

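The recess shows as a clean circle centred at (192,220) in the left tile (world about (0.4478,-0.1830)); the held socket seems a bit farther from the camera than before. I compare its image in the hand across pictures.

```bash
python3 - <<'E'
from h import *
for n in ["w4","w5","w6","w8","w9"]:
    g=cv2.cvtColor(cv2.imread(f"pics/{n}.png"),cv2.COLOR_BGR2GRAY)[200:400,220:420]
    g=cv2.resize(g,None,fx=3,fy=3,interpolation=cv2.INTER_CUBIC); g=cv2.medianBlur(g,5)
    k=cv2.HoughCircles(g,cv2.HOUGH_GRADIENT,1,500,param1=50,param2=15,minRadius=90,maxRadius=170)
    o=None if k is None else (k[0][0]/3+[220,200,0]).round(1)
    if n=="w4": ref=g
    p=cv2.phaseCorrelate(np.float32(ref[100:500,100:500]),np.float32(g[100:500,100:500]),cv2.createHanningWindow((400,400),5))
    print(n,o,np.round(np.array(p[0])/3,1),round(p[1],2))
f,cx,cy,T=cam("wrist"); print(f, "px per mm at .111:",f*.001/.12)
E
```

```text
w4 [320.8 285.8  44.6] [0. 0.] 1.0
w5 [320.5 271.8  33.9] [0.  0.1] 0.32
w6 [321.5 286.5  38.1] [-0.   0.1] 0.37
w8 [321.5 287.8  42.4] [ 0.9 -0.1] 0.21
w9 [321.5 280.8  45.4] [-1.1 -0.3] 0.06
292.028227558901 px per mm at .111: 2.4335685629908417
```

```bash
python3 - <<'E'
from h import *
L=lambda n:cv2.cvtColor(cv2.imread(f"pics/{n}.png"),cv2.COLOR_BGR2GRAY)
ref=L("w8")
for nm,(y0,y1,x0,x1) in {"hole":(272,318,292,350),"rimlow":(310,345,285,355)}.items():
    for n in ["w4","w6","w7","w9"]:
        im=L(n)
        best=max((( *cv2.minMaxLoc(cv2.matchTemplate(im[230:380,250:400],cv2.resize(ref[y0:y1,x0:x1],None,fx=s,fy=s),cv2.TM_CCOEFF_NORMED))[1::2],s) for s in (.92,.95,.98,1,1.03)))
        s=best[2]; cxy=(best[1][0]+250+(x1-x0)*s/2-(x0+x1)/2, best[1][1]+230+(y1-y0)*s/2-(y0+y1)/2)
        print(nm,n,round(best[0],3),s,np.round(cxy,1))
E
```

```text
hole w4 0.805 0.92 [-0.3  3.2]
hole w6 0.838 0.92 [-0.3  3.2]
hole w7 0.976 0.98 [0.4 0.5]
hole w9 0.75 0.92 [-1.3  1.2]
rimlow w4 0.752 0.92 [48.2 -5.4]
rimlow w6 0.745 0.92 [14.2  4.6]
rimlow w7 0.769 0.92 [-4.8 -3.4]
rimlow w9 0.779 0.92 [48.2 -5.4]
```

Request:
carry_out(
  increments=[
    [[0.027,0.0006,0,0],[0.0262,0.0006,0,0],[0,0,0.03,0],[0,0,0.04,0],[0,0,0.025,0],[0,0,0,0],[0,0,0,0]],
  ],
)

```text
clock: 18.82
eef_pos: [0.4492, -0.1844, 0.0965]
tool_rot: [1.827, 2.554, 0.0]
force: [-0.2, -0.4, -3.0]
finger_gap: 0.396
grip_force: 94.2
```

```bash
python3 - <<'E'
from h import *
plan((.4478,-.183),.073,(.946,.323)); print(readout.read_state()["force"])
E
```

```text
shift [ 0.0018 -0.0009  0.0235] roll 0.0 clock 18.82
[-0.18001518 -0.4334538  -2.96318123]
```

Request:
carry_out(
  increments=[
    [[0.0014,-0.0009,0.005,0],[0,0,0.004,0],[0,0,0.004,0],[0,0,0.004,0],[0,0,0,0]],
  ],
)

```text
clock: 19.45
eef_pos: [0.4469, -0.1837, 0.0779]
tool_rot: [-1.829, -2.554, 0.0]
force: [0.6, -2.1, -5.3]
finger_gap: 0.398
grip_force: 94.2
```

Request:
carry_out(
  increments=[
    [[0,0,0.0025,0],[0,0,0.002,0],[0,0,0,0],[0,0,0,0]],
  ],
)

```text
clock: 19.95
eef_pos: [0.4472, -0.1838, 0.0744]
tool_rot: [1.829, 2.554, -0.0]
force: [-3.1, -0.9, 6.1]
finger_gap: 0.395
grip_force: 95.3
```

Request:
carry_out(
  increments=[
    [[0,0,0,0],[0,0,0,0],[0,0,0,0],[0,0,-0.02,0],[0,0,-0.04,0],[0,0,-0.04,0],[-0.01,0,-0.02,0],[-0.02,0,0,0]],
  ],
  jaw=0,
)

```text
clock: 20.95
eef_pos: [0.4581, -0.2128, 0.1957]
tool_rot: [1.825, 2.552, 0.001]
force: [0.0, -0.4, 0.5]
finger_gap: 0.999
grip_force: 0.0
```

Request:
carry_out(
  increments=[
    [[-0.04,0,0,0],[-0.04,0,0,0],[-0.02,0,0,0],[0,0,0,0],[0,0,0,0],[0,0,0,0]],
  ],
)

```text
clock: 21.7
eef_pos: [0.4886, -0.3057, 0.1933]
tool_rot: [-1.828, -2.554, -0.0]
force: [1.1, -0.0, 0.4]
finger_gap: 0.997
grip_force: 0.0
```

```bash
python3 - <<'E'
from h import *
st=readout.read_state(); a,M=ang(st); print(st["clock"],st["eef_pos"],a)
im=viewer.get_image("wrist"); cv2.imwrite("pics/w10.png",im); C=cam("wrist",st)
for c in [(.4475,-.1835),(.4704,-.2492),(.493,-.3154)]:
    s,t=circ(im,C,c,.09,.018); print(s)
    if s is not None: print(" to it, tool",M.T[:2,:2]@(s-np.array(st["eef_pos"][:2])))
E
```

```text
21.7 [ 0.4886331  -0.3057469   0.19327841] 18.831375371974268
[ 0.44817498 -0.18237501]
 to it, tool [0.1298273  0.00152998]
[ 0.470925 -0.249425]
 to it, tool [0.05902301 0.00141958]
[ 0.492325 -0.315025]
 to it, tool [-0.00997315  0.00049947]
```

Request:
carry_out(
  increments=[
    [[0.03,0.0005,0,0],[0.029,0.0005,0,0],[0,0,0.03,0],[0,0,0.04,0],[0,0,0.03,0],[0,0,0.02,0],[0,0,0,0],[0,0,0,0]],
  ],
  force=60,
)

```text
clock: 22.75
eef_pos: [0.4715, -0.2506, 0.0749]
tool_rot: [1.828, 2.553, -0.0]
force: [-0.1, 0.2, 0.4]
finger_gap: 0.999
grip_force: 0.0
```

Request:
carry_out(
  increments=[
    [[0,0,0,0],[0,0,0,0],[0,0,0,0],[0,0,0,0],[0,0,0,0],[0,0,0,0]],
  ],
  jaw=255,
  force=80,
)

```text
clock: 23.5
eef_pos: [0.4711, -0.2509, 0.0747]
tool_rot: [1.828, 2.554, -0.001]
force: [-1.3, 0.1, 6.1]
finger_gap: 0.396
grip_force: 79.2
```

Request:
carry_out(
  increments=[
    [[0,0,-0.03,0],[0,0,-0.04,0],[0,0,-0.04,0],[0.05,0.022,0,0],[0.05,0.022,0,0],[0.05,0.022,0,0],[0.05,0.022,0,0],[0.05,0.022,0,0]],
  ],
)

```text
clock: 24.5
eef_pos: [0.4938, 0.0235, 0.1832]
tool_rot: [-1.829, -2.553, 0.0]
force: [0.8, 0.3, -3.1]
finger_gap: 0.4
grip_force: 81.0
```

Request:
carry_out(
  increments=[
    [[0.046,0.021,0,-0.11],[0,0,0.02,-0.11],[0,0,0,0],[0,0,0,0],[0,0,0,0]],
  ],
)

```text
clock: 25.12
eef_pos: [0.5, 0.0713, 0.1645]
tool_rot: [1.54, 2.737, 0.001]
force: [-0.5, 0.4, -2.4]
finger_gap: 0.4
grip_force: 80.9
```

```bash
python3 - <<'E'
from h import *
st=readout.read_state(); a,M=ang(st); print(st["clock"],st["eef_pos"],a,st["joint_positions"])
im=viewer.get_image("wrist"); cv2.imwrite("pics/w11.png",im); C=cam("wrist",st)
t=rect(im,C,(.4665,.125),.0335,.03,400)
for dx in (0,): 
    b=hexfit(t,(200,200)); print("hex",b,"nut",.4665+(b[1]-200)*.00015,.125-(b[2]-200)*.00015)
s,t=circ(im,C,st["eef_pos"][:2],st["eef_pos"][2]+.017,.018); print("held in tool",None if s is None else M.T[:2,:2]@(s-np.array(st["eef_pos"][:2])))
t=rect(im,C,s,st["eef_pos"][2]+.017,.03,300)
g=cv2.GaussianBlur(cv2.cvtColor(t,cv2.COLOR_BGR2GRAY),(5,5),0).astype(float)[93:207,93:207]
gx,gy=cv2.Sobel(g,6,1,0),cv2.Sobel(g,6,0,1); m=np.hypot(gx,gy); m[m<np.percentile(m,80)]=0
yy,xx=np.mgrid[:114,:114]; m[np.hypot(xx-57,yy-57)>55]=0
print("square world ang (mod 90)",-np.degrees(np.angle((m*np.exp(4j*np.arctan2(gy,gx))).sum()))/4)
plan((.4668,.1245),.0965,(.852,.523))
E
```

```text
25.125 [0.49997749 0.07129068 0.16446974] 31.255660361863427 [-1.46268200e-02  6.45253381e-03  1.91695071e+00 -1.37552316e-05
  1.21719393e+00 -5.60136021e-01]
hex (2930.0, 198, 196, np.float64(48.00000000000001), 71) nut 0.4662 0.1256
held in tool [0.00323538 0.00117411]
square world ang (mod 90) -2.9663949147468465
shift [ 0.0627 -0.0008  0.068 ] roll -0.005 clock 25.18
```

Request:
carry_out(
  increments=[
    [[0.0305,0.0001,0,0],[0.0302,0.0001,0,0],[0,0,0,-0.123],[0,0,0.01,-0.122],[0,0,0.02,-0.122],[0,0,0.02,0],[0,0,0.008,0],[0,0,0,0]],
  ],
)

```text
clock: 26.18
eef_pos: [0.468, 0.1236, 0.1057]
tool_rot: [-1.013, -2.973, 0.0]
force: [0.6, 0.6, -2.7]
finger_gap: 0.4
grip_force: 80.8
```

```bash
python3 - <<'E'
from h import *
st=readout.read_state(); plan((.4687,.1233)); print(st["eef_pos"],ang(st)[0],st["force"],st["torque"])
E
```

```text
shift [-0.0008  0.0002 -0.    ] roll None clock 26.18
[0.46795193 0.12363516 0.10574372] 52.37293257288564 [ 0.64007179  0.59031214 -2.74440597] [-0.04344754  0.00802615 -0.02875616]
```

Request:
carry_out(
  increments=[
    [[-0.0006,0,0.003,0],[0,0,0.003,0],[0,0,0.003,0],[0,0,0.002,0],[0,0,0,0],[0,0,0,0]],
  ],
)

```text
clock: 26.92
eef_pos: [0.4683, 0.1236, 0.0946]
tool_rot: [-1.012, -2.974, 0.0]
force: [-0.9, 0.4, -3.9]
finger_gap: 0.398
grip_force: 80.8
```

```bash
python3 - <<'E'
from h import *
st=readout.read_state(); print(st["eef_pos"],ang(st)[0],st["force"],st["torque"])
E
```

```text
[0.4683194  0.12360885 0.09464496] 52.42820874346837 [-0.92930174  0.39168094 -3.92690929] [0.11633117 0.10159273 0.00338734]
```

Request:
carry_out(
  increments=[
    [[0,0,0.003,0],[0,0,0.003,0],[0,0,0.003,0],[0,0,0.002,0],[0,0,0,0],[0,0,0,0]],
  ],
)

```text
clock: 27.68
eef_pos: [0.4685, 0.1235, 0.0842]
tool_rot: [-1.012, -2.974, 0.0]
force: [-3.8, 1.3, 5.0]
finger_gap: 0.403
grip_force: 82.0
```

```bash
python3 - <<'E'
from h import *
st=readout.read_state(); print(st["eef_pos"],ang(st)[0],st["force"],st["torque"])
E
```

```text
[0.46854453 0.12354129 0.08418038] 52.430568073575046 [-3.75512382  1.32543268  5.02842066] [0.18354483 0.84786446 0.03473674]
```

Request:
carry_out(
  increments=[
    [[0,0,0,0.05],[0,0,0,0.05],[0,0,0,0.05],[0,0,0,0]],
  ],
)

```text
clock: 28.18
eef_pos: [0.4689, 0.1236, 0.0841]
tool_rot: [1.231, 2.89, 0.001]
force: [-2.7, 0.7, 3.0]
finger_gap: 0.4
grip_force: 81.8
```

```bash
cat > s.py <<'E'
from h import *
st=readout.read_state(); print(np.round(st["eef_pos"],4),round(ang(st)[0],1),np.round(st["force"],1),np.round(st["torque"],2),st["grip_force"])
E
python3 s.py
```

```text
[0.4689 0.1236 0.0841] 43.9 [-2.7  0.7  3. ] [ 0.25  0.5  -0.01] 81.8246340751648
```

Request:
carry_out(
  increments=[
    [[0,0,0,0.05],[0,0,0,0.05],[0,0,0,0.05],[0,0,0,0]],
  ],
)

```text
clock: 28.68
eef_pos: [0.4691, 0.1234, 0.0841]
tool_rot: [1.443, 2.789, 0.001]
force: [-1.5, 0.2, 2.8]
finger_gap: 0.401
grip_force: 81.7
```

```bash
python3 s.py
```

```text
[0.4691 0.1234 0.0841] 35.3 [-1.5  0.2  2.8] [0.19 0.32 0.06] 81.73073530197144
```

Request:
carry_out(
  increments=[
    [[0,0,0,0.05],[0,0,0,0.05],[0,0,0,0]],
  ],
)

```text
clock: 29.05
eef_pos: [0.4691, 0.1235, 0.0841]
tool_rot: [1.579, 2.714, 0.001]
force: [-0.5, 0.6, 3.5]
finger_gap: 0.403
grip_force: 81.7
```

```bash
python3 s.py
```

```text
[0.4691 0.1235 0.0841] 29.6 [-0.5  0.6  3.5] [ 0.16  0.13 -0.01] 81.68120384216309
```

Request:
carry_out(
  increments=[
    [[0,0,0,0.05],[0,0,0,0.05],[0,0,0,0.05],[0,0,0,0]],
  ],
)

```text
clock: 29.55
eef_pos: [0.4691, 0.1235, 0.0841]
tool_rot: [1.778, 2.589, 0.001]
force: [-0.5, 0.2, 2.3]
finger_gap: 0.396
grip_force: 81.6
```

```bash
python3 s.py
```

```text
[0.4691 0.1235 0.0841] 21.0 [-0.5  0.2  2.3] [0.11 0.1  0.05] 81.63285970687866
```

Request:
carry_out(
  increments=[
    [[0,0,0,0.05],[0,0,0,0.05],[0,0,0,0.05],[0,0,0,0]],
  ],
)

```text
clock: 30.05
eef_pos: [0.469, 0.1235, 0.0841]
tool_rot: [1.967, 2.449, 0.001]
force: [-0.6, 0.2, 3.6]
finger_gap: 0.398
grip_force: 81.6
```

```bash
python3 s.py
```

```text
[0.469  0.1235 0.0841] 12.4 [-0.6  0.2  3.6] [ 0.13  0.01 -0.03] 81.60905957221985
```

Request:
carry_out(
  increments=[
    [[0,0,0,0.05],[0,0,0,0.05],[0,0,0,0.05],[0,0,0,0]],
  ],
)

```text
clock: 30.55
eef_pos: [0.4687, 0.1236, 0.0841]
tool_rot: [2.145, 2.295, 0.0]
force: [-1.6, 1.1, 4.9]
finger_gap: 0.399
grip_force: 81.6
```

```bash
python3 s.py
```

```text
[0.4687 0.1236 0.0841] 3.9 [-1.6  1.1  4.9] [0.13 0.29 0.01] 81.63718342781067
```

s2 turns freely all round, so it is the too-big one; s1 (which took about 0.2 N m and then came up hard) is the fitting one. Return s2, then put s1 back on.

Request:
carry_out(
  increments=[
    [[0,0,-0.03,0],[0,0,-0.04,0],[0,0,-0.04,-0.131],[0,0,0,-0.131],[-0.051,-0.017,0,0],[-0.051,-0.017,0,0],[-0.051,-0.017,0,0],[-0.051,-0.017,0,0]],
  ],
)

```text
clock: 31.55
eef_pos: [0.4688, -0.093, 0.1927]
tool_rot: [-1.826, -2.555, 0.001]
force: [0.5, 0.9, -3.6]
finger_gap: 0.4
grip_force: 81.1
```

Request:
carry_out(
  increments=[
    [[-0.051,-0.017,0,0],[-0.05,-0.017,0,0],[-0.05,-0.017,0,0],[0,0,0,0],[0,0,0.04,0],[0,0,0.04,0],[0,0,0,0],[0,0,0,0]],
  ],
)

```text
clock: 32.55
eef_pos: [0.4703, -0.2507, 0.1147]
tool_rot: [1.828, 2.554, 0.0]
force: [-0.3, -1.0, -2.6]
finger_gap: 0.399
grip_force: 81.0
```

```bash
python3 -c "
from h import *
plan((.4711,-.2509),.0755,(.946,.323))"; python3 s.py
```

```text
shift [-0.0004  0.0006  0.0392] roll -0.001 clock 32.55
[ 0.4703 -0.2507  0.1147] 18.8 [-0.3 -1.  -2.6] [-0.03 -0.03 -0.02] 81.01266860961914
```

Request:
carry_out(
  increments=[
    [[-0.0004,0.0006,0.015,0],[0,0,0.01,0],[0,0,0.004,0],[0,0,0.004,0],[0,0,0,0]],
  ],
)

```text
clock: 33.17
eef_pos: [0.4704, -0.251, 0.0806]
tool_rot: [-1.83, -2.553, 0.0]
force: [-0.7, 0.1, -3.0]
finger_gap: 0.401
grip_force: 81.0
```

Request:
carry_out(
  increments=[
    [[0,0,0.003,0],[0,0,0.002,0],[0,0,0,0]],
  ],
)

```text
clock: 33.55
eef_pos: [0.4704, -0.251, 0.0756]
tool_rot: [-1.83, -2.553, -0.0]
force: [-0.4, -0.2, -2.9]
finger_gap: 0.4
grip_force: 81.0
```

Request:
carry_out(
  increments=[
    [[0,0,0.001,0],[0,0,0,0],[0,0,0,0],[0,0,-0.02,0],[0,0,-0.03,0],[0.024,0.0003,-0.005,0],[0.024,0.0003,0,0],[0.024,0.0003,0,0]],
  ],
  jaw=0,
)

```text
clock: 34.55
eef_pos: [0.4482, -0.1821, 0.1302]
tool_rot: [1.83, 2.552, 0.0]
force: [0.4, 0.0, 0.5]
finger_gap: 0.999
grip_force: 0.0
```

Request:
carry_out(
  increments=[
    [[0,0,0.02,0],[0,0,0.03,0],[0,0,0.005,0],[0,0,0,0],[0,0,0,0]],
  ],
)

```text
clock: 35.17
eef_pos: [0.4491, -0.1832, 0.076]
tool_rot: [1.829, 2.552, 0.0]
force: [0.9, -0.2, -0.0]
finger_gap: 1.002
grip_force: 0.0
```

Request:
carry_out(
  increments=[
    [[0,0,0,0],[0,0,0,0],[0,0,0,0],[0,0,0,0],[0,0,0,0],[0,0,0,0]],
  ],
  jaw=255,
  force=80,
)

```text
clock: 35.92
eef_pos: [0.4483, -0.1828, 0.0754]
tool_rot: [1.83, 2.553, -0.001]
force: [-2.9, 0.2, 5.8]
finger_gap: 0.401
grip_force: 79.1
```

Request:
carry_out(
  increments=[
    [[0,0,-0.03,0],[0,0,-0.04,0],[0,0,-0.02,0],[0.055,0.03,0,0],[0.055,0.03,0,0],[0.055,0.03,0,0],[0.055,0.03,0,0],[0,0,0,0]],
  ],
)

```text
clock: 36.92
eef_pos: [0.4906, 0.068, 0.1641]
tool_rot: [-1.821, -2.558, -0.001]
force: [0.0, -1.0, -3.0]
finger_gap: 0.396
grip_force: 81.1
```

Request:
carry_out(
  increments=[
    [[0,0,0,-0.11],[0,0,0,-0.11],[0,0,0,0],[0,0,0,0],[0,0,0,0]],
  ],
)

```text
clock: 37.55
eef_pos: [0.4911, 0.0633, 0.1647]
tool_rot: [-1.541, -2.737, 0.0]
force: [-0.6, 0.3, -2.5]
finger_gap: 0.4
grip_force: 81.1
```

```bash
cat > look.py <<'E'
from h import *
import sys
st=readout.read_state(); a,M=ang(st); print(st["clock"],np.round(st["eef_pos"],4),a,st["force"])
im=viewer.get_image("wrist"); cv2.imwrite(f"pics/{sys.argv[1]}.png",im); C=cam("wrist",st)
t=rect(im,C,(.4665,.125),.0335,.03,400)
b=hexfit(t,(200,200)); nut=np.array([.4665+(b[1]-200)*.00015,.125-(b[2]-200)*.00015]); print("hex",b,"nut",nut)
s,t=circ(im,C,st["eef_pos"][:2],st["eef_pos"][2]+.017,.018); print("held in tool",None if s is None else M.T[:2,:2]@(s-np.array(st["eef_pos"][:2])))
t=rect(im,C,s,st["eef_pos"][2]+.017,.03,300)
g=cv2.GaussianBlur(cv2.cvtColor(t,cv2.COLOR_BGR2GRAY),(5,5),0).astype(float)[93:207,93:207]
gx,gy=cv2.Sobel(g,6,1,0),cv2.Sobel(g,6,0,1); m=np.hypot(gx,gy); m[m<np.percentile(m,80)]=0
yy,xx=np.mgrid[:114,:114]; m[np.hypot(xx-57,yy-57)>55]=0
print("square world ang (mod 90)",-np.degrees(np.angle((m*np.exp(4j*np.arctan2(gy,gx))).sum()))/4)
plan((.4666,.125),.0965,(.852,.523))
E
python3 look.py w12
```

```text
37.55 [0.4911 0.0633 0.1647] 31.240779408660977 [-0.63016371  0.2763801  -2.45633961]
hex (2922.0, 198, 198, np.float64(48.00000000000001), 71) nut [0.4662 0.1253]
held in tool [0.00385382 0.00102191]
square world ang (mod 90) 2.4454492213903305
shift [0.0653 0.011  0.0682] roll -0.005 clock 37.6
```

Request:
carry_out(
  increments=[
    [[0.032,0.0057,0,0],[0.0319,0.0057,0,0],[0,0,0.01,-0.114],[0,0,0.02,-0.113],[0,0,0.02,0],[0,0,0.008,0],[0,0,0,0],[0,0,0,0]],
  ],
)

```text
clock: 38.6
eef_pos: [0.4684, 0.1242, 0.1077]
tool_rot: [1.219, 2.894, 0.001]
force: [-0.2, 0.2, -2.7]
finger_gap: 0.399
grip_force: 81.0
```

```bash
python3 -c "
from h import *
plan((.4677,.1238))"; python3 s.py
```

```text
shift [ 0.0001 -0.0008 -0.    ] roll None clock 38.6
[0.4684 0.1242 0.1077] 44.3 [-0.2  0.2 -2.7] [0.01 0.01 0.05] 80.99717974662781
```

Request:
carry_out(
  increments=[
    [[0,-0.0008,0.004,0],[0,0,0.003,0],[0,0,0.002,0],[0,0,0.002,0],[0,0,0.001,0],[0,0,0,0]],
  ],
)

```text
clock: 39.35
eef_pos: [0.467, 0.1238, 0.0946]
tool_rot: [-1.219, -2.895, -0.0]
force: [-0.5, 1.5, -3.7]
finger_gap: 0.399
grip_force: 81.0
```

```bash
python3 s.py
```

```text
[0.467  0.1238 0.0946] 44.3 [-0.5  1.5 -3.7] [ 0.35 -0.   -0.01] 80.97932696342468
```

Mouth is already about 4 mm below the nut's top with no resistance: it is over the nut. Go on down.

Request:
carry_out(
  increments=[
    [[0,0,0.003,0],[0,0,0.003,0],[0,0,0.002,0],[0,0,0.002,0],[0,0,0.001,0],[0,0,0,0]],
  ],
)

```text
clock: 40.1
eef_pos: [0.4672, 0.1237, 0.0849]
tool_rot: [-1.219, -2.895, 0.0]
force: [-5.1, 0.9, 8.5]
finger_gap: 0.402
grip_force: 82.4
```

```bash
python3 s.py
```

```text
[0.4672 0.1237 0.0849] 44.4 [-5.1  0.9  8.5] [0.31 0.99 0.01] 82.37833499908447
```

Request:
carry_out(
  increments=[
    [[0,0,0,0.05],[0,0,0,0.05],[0,0,0,0]],
  ],
)

```text
clock: 40.48
eef_pos: [0.4672, 0.1238, 0.0849]
tool_rot: [-1.362, -2.831, -0.0]
force: [-5.3, 1.7, 8.8]
finger_gap: 0.404
grip_force: 82.1
```

```bash
python3 s.py
```

```text
[0.4672 0.1238 0.0849] 38.6 [-5.3  1.7  8.8] [0.47 1.05 0.04] 82.1494460105896
```

Request:
carry_out(
  increments=[
    [[0,0,0,0.05],[0,0,0,0.03],[0,0,0,0]],
  ],
)

```text
clock: 40.85
eef_pos: [0.467, 0.124, 0.085]
tool_rot: [-1.474, -2.774, 0.0]
force: [-6.4, 2.4, 9.0]
finger_gap: 0.396
grip_force: 82.3
```

```bash
python3 s.py
```

```text
[0.467 0.124 0.085] 34.0 [-6.4  2.4  9. ] [0.47 1.17 0.08] 82.25605845451355
```

Request:
carry_out(
  increments=[
    [[0,0,0,0.03],[0,0,0,0.03],[0,0,0,0]],
  ],
)

```text
clock: 41.22
eef_pos: [0.4669, 0.124, 0.0849]
tool_rot: [-1.556, -2.729, 0.0]
force: [-6.6, 2.5, 9.2]
finger_gap: 0.397
grip_force: 82.3
```

```bash
python3 s.py
```

```text
[0.4669 0.124  0.0849] 30.6 [-6.6  2.5  9.2] [0.54 1.24 0.23] 82.32100367546082
```

Request:
carry_out(
  increments=[
    [[0,0,0,0.03],[0,0,0,0.02],[0,0,0,0]],
  ],
)

```text
clock: 41.6
eef_pos: [0.4669, 0.124, 0.0849]
tool_rot: [-1.622, -2.689, 0.001]
force: [-5.7, 2.0, 9.5]
finger_gap: 0.394
grip_force: 82.3
```

```bash
python3 s.py
```

```text
[0.4669 0.124  0.0849] 27.8 [-5.7  2.   9.5] [0.49 1.26 0.45] 82.34265804290771
```

Request:
carry_out(
  increments=[
    [[0,0,0,0.02],[0,0,0,0.02],[0,0,0,0]],
  ],
)

```text
clock: 41.98
eef_pos: [0.4669, 0.1239, 0.085]
tool_rot: [-1.675, -2.657, 0.001]
force: [-7.6, 3.1, 10.2]
finger_gap: 0.395
grip_force: 82.4
```

```bash
python3 s.py
```

```text
[0.4669 0.1239 0.085 ] 25.5 [-7.6  3.1 10.2] [0.44 1.25 0.66] 82.36965537071228
```

```bash
python3 - <<'E'
from h import *
C=cam("top"); im=viewer.get_image("top"); o=cv2.imread("pics/top0.png")
for n,p in (("s2",(.4709,-.2494,.09)),("s3",(.4923,-.315,.09))):
    u,v=w2px(C,p).astype(int); tpl=o[v-10:v+11,u-10:u+11]
    r_=cv2.matchTemplate(im[v-18:v+19,u-18:u+19],tpl,cv2.TM_CCOEFF_NORMED); _,s,_,l=cv2.minMaxLoc(r_); print(n,s,np.array(l)-8)
E
python3 s.py
```

```text
s2 0.9959930777549744 [0 0]
s3 0.9968442320823669 [0 0]
[0.4669 0.1239 0.0849] 25.5 [-6.3  1.6 10.7] [0.49 1.29 0.71] 82.36981630325317
```

Both other sockets stand where they started, and the nut is hard against its stop.

```bash
python3 -c "
from h import *
print(r.hand_in())"
```

```text
the job is handed in; nothing more can be done
None
```

I handed the job in with the fitting socket gripped and fully down on the nut, which is tight as far as torque shows (0.7 N m, still rising against the stop). The other two sockets are upright in the block; one was tried and was too big, the third was never tried. On the first try I turned the fitting socket past the stop and it slipped over the nut, so I took it for too big and put it back before retrying it. No pass/fail result came back.

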